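# Fill the row on the staging shelf and vent the bottle cap

### The arm

A 6-joint arm with a two-finger parallel gripper is mounted at the origin on the work surface. World frame = base frame: x ahead of the robot, y to its left, z up, the work surface at z = 0. Lengths are in m, angles in rad, forces in N, time in s.
With the tool pointing down it reaches from about 0.275 to 1 m from the base axis. Payload 8.4 kg.
Tool frame: the origin (TCP) lies at the very end of the fingers, on their centre line; the grasp point (between the pads) lies 19 mm behind it; z points along the fingers, y is the line along which they close (so a half turn about z gives the same grasp; the last joint's range is limited). The gripper opens to 85 mm and grips with 20 to 120 N. Pads are 22 mm wide; open, the fingers measure 114 mm over their backs; the gripper's body (76 mm by 85 mm) begins 54 mm behind the grasp point. The pads swing forward as they close: fully open they stand 13 mm farther back than shut.
Start: joints at [-1.196, 0.353, 1.633, -0, 1.155, -0.002], TCP at [0.23, -0.581, 0.231] pointing down, gripper open.
Joint ranges: [-2.63, 2.63], [-0.92, 2.1], [0.06, 2.66], [-1.3, 4.44], [0, 2.69], [-3.02, 3.02]. Speed limits (rad/s): [2.22, 2.22, 2.79, 3.14, 3.14, 3.14].

### API

Orientations are given as a rotation vector (axis times angle).
In Python, from bench import get_state, grab_frame, env gives the robot as it stands.
- The arm moves only by the tool step_arm, never from a script. Its argument "series" is a list of rows, each a list of 5 numbers: the shift along the tool's x, y, z in cm, then the turn about the tool's z in degrees, then the gripper command: -1 is shut, 1 is fully open, values between are in proportion. In form: [[x, y, z, turn, fingers], ...]. A call has 1 to 8 rows; each row shifts and turns the commanded pose from where the row before left it, along the tool's axes as they then stand; what a row does not reach is not made up. A row lasts 1/12 s, in which the tool goes at most 41.7 mm and 7.16 degrees, less where a joint would pass 70% of its speed; a pose out of reach is approached as far as the arm can. A call with a gripper value outside its range is refused whole. The fingers move at their own pace and stop on an object; the grip force is fixed at half the most. Time passes only in rows, so rows that do not move let the fingers close. It gives the time, the measured TCP pose, the force, the opening and the grip force at its end, in the units of the state.
- get_state(): the state, without advancing time (a new reading comes with each control period).
- grab_frame(name): name is "side" or "top" or "wrist"; returns a dict with "image" (480x640x3 uint8, red, green, blue), "fovy" (degrees; the focal length in pixels is half the picture's height over the tangent of half this angle, whatever the lens; pixels are square), "cx", "cy" (the principal point, pixels), "distortion" ([k1, k2, p1, p2, k3] as OpenCV has them; the pictures are not rectified), "extrinsics" (4x4, takes a point from camera to world coordinates); the wrist camera has in their place "mount" (4x4, takes a point from camera to tool coordinates, whose origin is the TCP and whose axes are the flange's). Camera axes: x right, y down, z forward; pixel columns grow to the right and rows downward; lengths in m; the calibration is good to about 2 mm. A picture is of the moment at which its call begins: read the wrist's pose just before it. There is no depth.
- env.close_job(): hands the job in; it is judged then, once.
The state is a dict: "time_s": time; "q": joint angles; "dq": joint speeds; "joint_torque": joint torques, N m; "tcp_pos": TCP position; "ee_rot": TCP orientation; "wrist_force": force on the tool from outside, world axes, zero at the start; "ft_torque": the same for the moment, N m; "opening": finger opening in m; "finger_force": force on a finger pad.
Only numpy, scipy, OpenCV 4.12 (cv2) and the standard library are available. Lean on these libraries where they do the work, as an engineer would, in place of code of your own. Each camera call takes 0.05 s, during which the arm holds its last target. There are 200 camera calls.

### The job

Get the staging shelf ready for the autoclave: first stand the two glass jars from the bench upright on the two empty rubber pads of the low metal shelf, centred on the pads and let go, so that they make a neat row with the jar and the clamped bottle already there. Then screw the bottle's cap down (clockwise from above) until it bottoms out, and back it off a quarter turn. Finish with the gripper still holding the cap there, and leave the jar already on the shelf and everything else on the bench where it is.

Things in the scene. Friction and masses are not known exactly. Their poses are not given: they have to be found in the camera images.
- jar_a_mid (a point): one of the two jars standing on the bench in front of the shelf: round glass jar with a flat blue lid, 46 mm in diameter and 85 mm tall over all, about 110 to 220 g, lid screwed shut; this point is its centre, half-way up (42.5 mm above its base), z along the jar's axis. 
- jar_b_mid (a point): the other jar standing on the bench in front of the shelf, the same as the first: round glass jar with a flat blue lid, 46 mm in diameter and 85 mm tall over all, about 110 to 220 g, lid screwed shut; this point is its centre, half-way up (42.5 mm above its base), z along the jar's axis. 
- jar_set_mid (a point): a third, equal jar that already stands on one of the shelf's pads and stays there: round glass jar with a flat blue lid, 46 mm in diameter and 85 mm tall over all, about 110 to 220 g, lid screwed shut; this point is its centre, half-way up (42.5 mm above its base), z along the jar's axis. 
- seat_a_top (a point): centre of an empty round black rubber pad (56 mm across, flush) on top of the shelf, level with the shelf's top surface 40 mm above the bench; the pad carries nothing and is one of the two empty places of the row
- seat_b_top (a point): the other empty pad: centre of an empty round black rubber pad (56 mm across, flush) on top of the shelf, level with the shelf's top surface 40 mm above the bench; the pad carries nothing and is one of the two empty places of the row
- shelf: low fixed metal shelf on four short feet, 130 mm deep (x) by 360 mm wide (y), top surface 40 mm above the bench, with a lip 12 mm high and 4 mm thick along its far (+x) edge; origin under its centre at bench height; its y axis runs along the row. Four round pads 85 mm apart (centres at y = -127.5, -42.5, 42.5 and 127.5 mm, x = 0) hold in some order the bottle, the third jar and the two empty places
- cap_grip (a point): point on the axis of the bottle's screw cap, 19 mm above its lower edge and 15 mm below its top, where to grip it; about 175 mm above the bench. The cap is a ribbed blue cylinder, 47 mm in diameter and 34 mm tall, axis vertical, a low bar moulded across its top; it can be gripped from above across any diameter
- bottle: clear glass bottle with that cap, 60 mm in diameter, on one of the shelf's pads, fixed there by a steel collar: it cannot turn or lift; about 150 mm tall with its cap, so the cap stands wholly above the jars; origin at the centre of its underside
- cap (a joint): turn of the cap on its thread, rad: 0 = bottomed out (hard stop), growing as it is unscrewed (anticlockwise from above), 4.5 at most. It starts somewhere between 1.1 and 3.0. The cap sinks 4 mm per full turn as it is screwed down; turning takes about 0.06 N m, it stays where it is left, and it cannot come off
- vial: bystander: amber glass vial 28 mm across and 50 mm tall, standing between the jars on the bench; origin at the centre of its underside
- beaker: bystander: open glass beaker 70 mm across and 85 mm tall; origin at the centre of its underside
- dishes: bystander: stack of three dishes, 92 mm across and 43 mm tall; origin at the centre of its underside
- spare_cap: bystander: a spare blue cap lying on the bench, 47 mm across and 34 mm tall; origin at the centre of its underside
- pipette: bystander: white hand pipette lying on the bench, about 265 mm long and 30 mm wide, 26 mm high, its tip towards its +x; origin under the middle of its handle

How it is judged:
By the outcome, as a careful person would: the job done as asked, in the order asked, and still so for the second after the job is handed in, while the arm keeps its last pose, push and grip.
It also fails if it takes over 72 s, if anything falls off the work surface, if the arm or the gripper's body presses on something with over 40 N, if the wrist force passes 120 N, or if a joint passes its speed limit or range.

## Working session

There is one attempt and no reset: what is moved stays moved. The work goes in short steps, Python scripts to look and compute and a tool call to move; the robot and the scene stay as the last step left them, time stands still between calls to the robot, and variables do not carry over. Pictures are saved under pics/ and viewed, at most 10 in all, crops included, and the job is handed in when it is done.

Besides the shell and the picture viewer there is one more tool, called after ">>>" as a command line: name --pt "numbers of a row" for each row, then --argument value for the rest. step_arm: Moves the arm, as the interface text tells. Its arguments: {"type":"object","properties":{"series":{"type":"array","items":{"type":"array","items":{"type":"number"}}}},"required":["series"]}

```bash
mkdir -p pics; ls
python3 - <<'E'
from bench import get_state, grab_frame, env
import cv2,json,numpy as np
np.set_printoptions(precision=4,suppress=True)
s=get_state();print(s)
for n in("top","side"):
    f=grab_frame(n);cv2.imwrite(f"pics/{n}0.png",f["image"][:,:,::-1]);print({k:v for k,v in f.items() if k!="image"})
f=grab_frame("wrist");print(f["mount"])
E
```

```text
pics
{'time_s': 0.0, 'q': array([-1.1964,  0.3536,  1.6341,  0.    ,  1.1552, -0.0024]), 'dq': array([-0.0011, -0.0001,  0.0012, -0.0011,  0.0004,  0.0007]), 'joint_torque': array([ -0.0049, -60.5255, -34.207 ,  -0.0006,   0.0094,  -0.0001]), 'tcp_pos': array([ 0.2298, -0.5807,  0.2306]), 'ee_rot': array([-3.0847, -0.5881,  0.0004]), 'wrist_force': array([-0.3603, -0.1048, -0.1207]), 'ft_torque': array([ 0.0397, -0.0239, -0.0131]), 'finger_force': 0.0, 'opening': 0.08539479298200851}
{'fovy': 51.49271789535869, 'cx': 321.79761327919095, 'cy': 231.54393758860232, 'distortion': array([-0.001,  0.   ,  0.   ,  0.   ,  0.   ]), 'extrinsics': array([[ 0.0025, -0.9908,  0.1356,  0.3485],
       [-1.    , -0.0034, -0.0058, -0.0026],
       [ 0.0062, -0.1356, -0.9907,  1.1726],
       [ 0.    ,  0.    ,  0.    ,  1.    ]])}
{'fovy': 42.304541628553146, 'cx': 317.1041290574885, 'cy': 235.5944656039534, 'distortion': array([-0.1151,  0.    ,  0.    ,  0.    ,  0.    ]), 'extrinsics': array([[-0.821 , -0.4243,  0.3821,  0.0016],
       [-0.571 ,  0.6122, -0.5469,  0.7025],
       [-0.0019, -0.6672, -0.7449,  1.0987],
       [ 0.    ,  0.    ,  0.    ,  1.    ]])}
[[ 0.0004 -0.9582 -0.2863  0.0727]
 [ 1.      0.      0.0013 -0.0001]
 [-0.0012 -0.2863  0.9582 -0.1423]
 [ 0.      0.      0.      1.    ]]
```

View pics/top0.png

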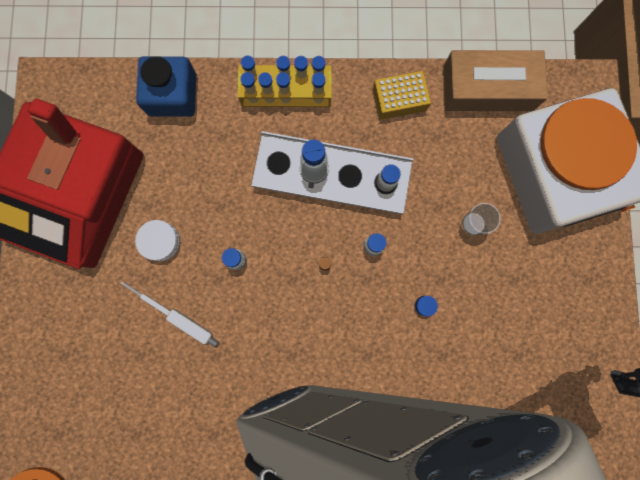

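View pics/side0.png

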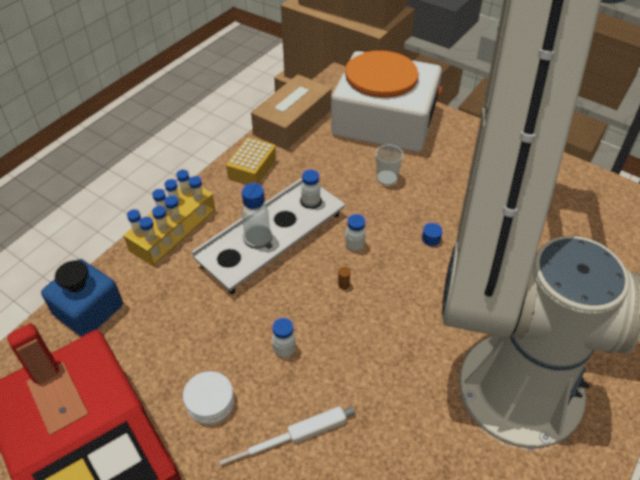

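The top view shows empty pads at about (278,162) and (350,175). The bottle cap is at (313,152), the set jar at (390,174), the bench jars at (232,258) and (376,243), the vial at (325,264) and the spare cap at (427,306). The side view shows the same layout.

```bash
cat > h.py <<'E'
import numpy as np,cv2
from scipy.spatial.transform import Rotation as R
from bench import get_state, grab_frame, env
np.set_printoptions(precision=4,suppress=True)
def cam(name):
    s=get_state();f=grab_frame(name)
    if name=="wrist":
        T=np.eye(4);T[:3,:3]=R.from_rotvec(s["ee_rot"]).as_matrix();T[:3,3]=s["tcp_pos"];f["extrinsics"]=T@f["mount"]
    f["fl"]=240/np.tan(np.radians(f["fovy"])/2)
    f["K"]=np.array([[f["fl"],0,f["cx"]],[0,f["fl"],f["cy"]],[0,0,1]])
    return f
def ray(f,uv):
    p=cv2.undistortPoints(np.array(uv,float).reshape(-1,1,2),f["K"],np.array(f["distortion"])).reshape(-1,2)
    E=f["extrinsics"];d=np.c_[p,np.ones(len(p))]@E[:3,:3].T
    return E[:3,3],d
def plane(f,uv,z):
    o,d=ray(f,uv);return o+d*((z-o[2])/d[:,2])[:,None]
def tri(f,a,g,b):
    o,d=ray(f,a);p,e=ray(g,b);d=d[0]/np.linalg.norm(d[0]);e=e[0]/np.linalg.norm(e[0])
    t=np.linalg.lstsq(np.c_[d,-e],p-o,rcond=None)[0];A=o+d*t[0];B=p+e*t[1]
    return (A+B)/2,np.linalg.norm(A-B)
def project(f,P):
    E=np.linalg.inv(f["extrinsics"]);return cv2.projectPoints(np.array(P,float).reshape(-1,1,3),cv2.Rodrigues(E[:3,:3])[0],E[:3,3],f["K"],np.array(f["distortion"]))[0].reshape(-1,2)
def blobs(f,kind,amin=40,amax=1e9):
    h=cv2.cvtColor(f["image"],cv2.COLOR_RGB2HSV)
    m=cv2.inRange(h,(105,120,60),(125,255,255)) if kind=="blue" else cv2.inRange(h,(0,0,0),(180,255,45))
    n,l,st,c=cv2.connectedComponentsWithStats(m)
    out=[]
    for i in range(1,n):
        if amin<=st[i,4]<=amax:
            out.append((c[i],st[i]))
    return out
E
python3 - <<'E'
from h import *
for n in("top","side"):
    f=cam(n)
    for k in("blue","black"):
        for c,s in blobs(f,k,60,2500):
            print(n,k,c,s,plane(f,[c],0.078 if k=="blue" else .04)[0])
E
```

```text
top blue [165.8118  85.3604] [ 137   57   52   49 1615] [0.8378 0.352  0.078 ]
top blue [247.4234  62.2993] [241  56  13  14 137] [0.8952 0.165  0.078 ]
top blue [282.8321  62.5474] [277  56  13  14 137] [0.895  0.0827 0.078 ]
top blue [300.5109  62.4964] [295  56  12  14 137] [0.8954 0.0416 0.078 ]
top blue [318.2071  62.7286] [312  56  13  14 140] [0.895  0.0004 0.078 ]
top blue [247.1517  79.0069] [241  72  13  15 145] [0.8542 0.1647 0.078 ]
top blue [264.8406  79.3261] [259  73  13  14 138] [0.8536 0.1238 0.078 ]
top blue [282.6667  79.2482] [277  73  12  14 141] [0.854  0.0825 0.078 ]
top blue [318.3497  79.3706] [313  73  12  14 143] [ 0.8542 -0.0001  0.078 ]
top blue [313.3168 151.3191] [303 140  22  25 423] [0.6821 0.0107 0.078 ]
top blue [390.3722 173.7895] [382 165  18  19 266] [ 0.6305 -0.1635  0.078 ]
top blue [376.3047 242.3711] [368 234  18  18 256] [ 0.4745 -0.1298  0.078 ]
top blue [231.1094 257.3962] [222 249  19  18 265] [0.4402 0.1906 0.078 ]
top blue [426.1484 305.5252] [416 296  21  20 337] [ 0.3364 -0.2368  0.078 ]
top black [156.1022  71.9738] [141  58  31  29 
[... 1494 characters left out ...]
lack [552.4655  24.0178] [544   0  19  50 449] [ 0.4368 -1.3433  0.04  ]
side black [536.4161  95.7645] [525  60  24  73 620] [ 0.3295 -0.8969  0.04  ]
side black [627.6128 143.4314] [613 109  27  63 452] [ 0.038  -0.8394  0.04  ]
side black [518.1847 174.6012] [508 143  22  65 509] [ 0.2427 -0.5381  0.04  ]
side black [284.7264 218.8159] [276 213  19  13 201] [ 0.6375 -0.075   0.04  ]
side black [498.4098 255.5096] [485 217  27  79 571] [ 0.1755 -0.2577  0.04  ]
side black [228.3846 257.9838] [218 251  21  15 247] [0.6689 0.0925 0.04  ]
side black [ 72.2115 276.1264] [ 56 262  32  31 728] [0.9204 0.3315 0.04  ]
side black [103.2892 458.7774] [  34  423  122   57 1487] [0.5531 0.5779 0.04  ]
```

>>> step_arm --pt "0 0 0 -7 1" --pt "0 0 0 -7 1" --pt "0 0 0 -7 1" --pt "0 0 0 -7 1" --pt "0 0 0 -7 1" --pt "0 0 0 -7 1" --pt "0 0 0 -7 1" --pt "0 0 0 -7 1"

```text
time_s: 0.92
tcp_pos: [0.2299, -0.5811, 0.2312]
ee_rot: [-2.442, -1.976, -0.0]
wrist_force: [0.2, -0.4, -0.6]
opening: 0.0853
finger_force: 0.0
```

```bash
cat >> h.py <<'E'
def go(x,y,z,yangle=-10.5):
    "tool-frame shift (cm) and turn (deg) to a target; yangle=wanted world heading of tool y"
    s=get_state();M=R.from_rotvec(s["ee_rot"]).as_matrix()
    d=M.T@(np.array([x,y,z])-s["tcp_pos"])*100
    a=np.degrees(np.arctan2(M[1,1],M[0,1]));t=(a-yangle+180)%360-180
    print("shift",d,"turn",t,"tcp",s["tcp_pos"],"tilt",M[2,2],"t",s["time_s"],"q6",np.degrees(s["q"][5]))
E
python3 -c "
from h import *
go(.4748,-.130,.2)"
```

```text
shift [49.2287 14.521   3.1235] turn -1.5631483618559798 tcp [ 0.2299 -0.5811  0.2312] tilt -0.999999971165195 t 0.9167 q6 -56.48713776777882
```

>>> step_arm --pt "3.3 0.97 0.2 -1.5 1" --pt "3.3 0.97 0.2 0 1" --pt "3.3 0.97 0.2 0 1" --pt "3.3 0.97 0.2 0 1" --pt "3.3 0.97 0.2 0 1" --pt "3.3 0.97 0.2 0 1" --pt "3.3 0.97 0.2 0 1" --pt "3.3 0.97 0.2 0 1"

```text
time_s: 1.58
tcp_pos: [0.3573, -0.3355, 0.2153]
ee_rot: [2.423, 2.0, 0.0]
wrist_force: [-0.0, -0.3, -0.3]
opening: 0.0853
finger_force: 0.0
```

```bash
python3 -c "
from h import *
go(.4748,-.130,.2)"
```

```text
shift [22.4072  7.6378  1.5268] turn -0.425155646078764 tcp [ 0.3573 -0.3355  0.2153] tilt -0.9999999581574454 t 1.5833 q6 -32.45021270669436
```

>>> step_arm --pt "3.2 1.0 0.2 0 1" --pt "3.2 1.0 0.2 0 1" --pt "3.2 1.0 0.2 0 1" --pt "3.2 1.0 0.2 0 1" --pt "3.2 1.0 0.2 0 1" --pt "3.2 1.0 0.2 0 1" --pt "2.2 0.8 0.2 0 1" --pt "0 0 0 0 1"

```text
time_s: 2.25
tcp_pos: [0.4658, -0.1366, 0.2011]
ee_rot: [-2.42, -2.003, -0.002]
wrist_force: [-0.4, 0.4, 0.1]
opening: 0.0857
finger_force: 0.0
```

```bash
python3 -c "
from h import *
f=cam('wrist');cv2.imwrite('pics/w1.png',f['image'][:,:,::-1])
for z in (.078,.085):
  for c,s in blobs(f,'blue',300): print(c,s,plane(f,[c],z)[0])
go(.4748,-.130,.2)"
```

```text
[332.2487 219.07  ] [ 305  191   56   56 2400] [ 0.475  -0.1304  0.078 ]
[567.5435 232.6632] [ 528  200   80   67 4092] [ 0.6458 -0.1736  0.078 ]
[223.6408 343.8676] [ 205  315   37   56 1239] [ 0.3684 -0.2176  0.078 ]
[332.2487 219.07  ] [ 305  191   56   56 2400] [ 0.4751 -0.1287  0.085 ]
[567.5435 232.6632] [ 528  200   80   67 4092] [ 0.6414 -0.1707  0.085 ]
[223.6408 343.8676] [ 205  315   37   56 1239] [ 0.3713 -0.2136  0.085 ]
shift [0.9782 0.8189 0.1119] turn -0.22460544633869972 tcp [ 0.4649 -0.1381  0.2011] tilt -0.9999999653501692 t 2.3 q6 -6.010355621031693
```

View pics/w1.png

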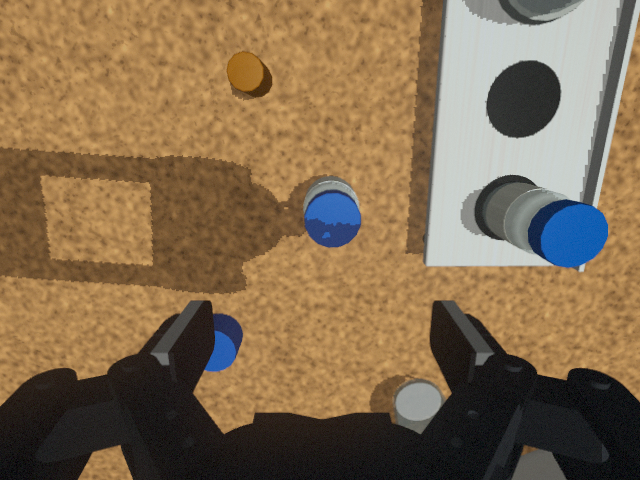

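The wrist view shows the jar lid at (332,219), centred between the fingers, with the vial at (247,72) and the empty pad at (524,98). The position agrees with the overhead estimate, so I descend.

>>> step_arm --pt "0.5 0.4 2.0 0 1" --pt "0.5 0.4 3.0 0 1" --pt "0.05 0.05 3.0 0 1" --pt "0 0 3.0 0 1" --pt "0 0 3.0 0 1" --pt "0 0 2.0 0 1" --pt "0 0 1.0 0 1" --pt "0 0 0 0 1"

```text
time_s: 2.97
tcp_pos: [0.4728, -0.1314, 0.0295]
ee_rot: [-2.421, -1.997, 0.004]
wrist_force: [-0.3, -1.0, -0.3]
opening: 0.0856
finger_force: 0.0
```

```bash
python3 -c "
from h import *
go(.475,-.1293,.031)"
```

```text
shift [ 0.2433  0.1742 -0.1493] turn -0.44725773682171166 tcp [ 0.4728 -0.1314  0.0295] tilt -0.9999926089423806 t 2.9667 q6 -4.736296154033779
```

>>> step_arm --pt "0.24 0.17 -0.15 0 1" --pt "0 0 0 0 1" --pt "0 0 0 0 -1" --pt "0 0 0 0 -1" --pt "0 0 0 0 -1" --pt "0 0 0 0 -1" --pt "0 0 0 0 -1" --pt "0 0 0 0 -1"

```text
time_s: 3.63
tcp_pos: [0.477, -0.1291, 0.0338]
ee_rot: [2.422, 2.0, 0.001]
wrist_force: [-2.1, 1.2, 10.9]
opening: 0.0439
finger_force: 59.9
```

```bash
python3 -c "
from h import *
go(.475,-.1293,.031);print(get_state())"
```

```text
shift [-0.0574 -0.1961  0.2771] turn -0.40651042387654 tcp [ 0.477  -0.1291  0.0338] tilt -0.9999995595648022 t 3.6333 q6 -4.413741644094953
{'time_s': 3.6333, 'q': array([-0.2674,  0.4441,  2.054 ,  0.    ,  0.6426, -0.077 ]), 'dq': array([ 0.0005, -0.0003, -0.0008, -0.0017,  0.0012, -0.0002]), 'joint_torque': array([ -0.0843, -47.7738, -19.2088,  -0.0202,  -0.8674,   0.005 ]), 'tcp_pos': array([ 0.477 , -0.1291,  0.0338]), 'ee_rot': array([2.4219, 1.9998, 0.0009]), 'wrist_force': array([-2.1178,  1.1566, 10.9186]), 'ft_torque': array([0.1333, 0.3698, 0.0225]), 'finger_force': 59.92288158740848, 'opening': 0.04394374905183153}
```

>>> step_arm --pt "0 0 -1.0 0 -1" --pt "0 0 -2.0 0 -1" --pt "0 0 -3.0 0 -1" --pt "0 0 -2.0 0 -1" --pt "0 0 0 0 -1"

```text
time_s: 4.05
tcp_pos: [0.4791, -0.1297, 0.117]
ee_rot: [2.418, 1.997, 0.006]
wrist_force: [0.5, 0.1, -1.1]
opening: 0.0437
finger_force: 62.0
```

```bash
python3 -c "
from h import *
go(.636,-.0745,.105); print(get_state()['wrist_force'],get_state()['opening'])
f=cam('wrist');cv2.imwrite('pics/w2.png',f['image'][:,:,::-1])
for c,s in blobs(f,'black',300): print(c,s,plane(f,[c],.04)[0])
for c,s in blobs(f,'blue',300): print(c,s,plane(f,[c],.125)[0])
"
```

```text
shift [ 8.3891 14.3543  1.2866] turn -0.4062449997129818 tcp [ 0.4791 -0.1297  0.117 ] tilt -0.9999791720539147 t 4.05 q6 -4.414277373291875
[ 0.4958  0.1081 -1.1018] 0.043696837660200286
[591.1612  98.4387] [ 547   51   82  103 4714] [ 0.6437 -0.0719  0.04  ]
[522.7424 245.8864] [506 207  57  80 819] [ 0.6036 -0.1522  0.04  ]
[322.5854 419.8329] [    0   289   640   191 59190] [ 0.4553 -0.2591  0.04  ]
[622.3798 303.7593] [ 599  259   41   93 2588] [ 0.5986 -0.148   0.125 ]
[322.0627 364.5187] [  253   304   139   115 12859] [ 0.4746 -0.153   0.125 ]
[181.4913 435.8808] [161 417  35  35 629] [ 0.4055 -0.1772  0.125 ]
```

View pics/w2.png

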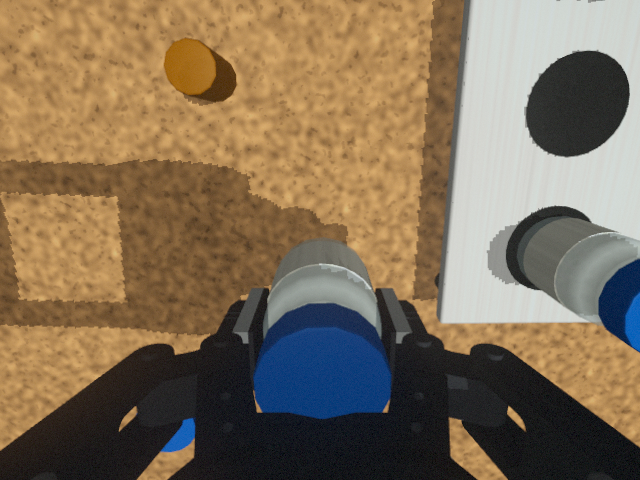

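Jar A is held upright, with the lid at (322,365). The target pad is at (578,103) and the set jar at (570,250).

>>> step_arm --pt "2.0 0 0 -0.4 -1" --pt "3.0 0 0 0 -1" --pt "2.4 0 0 0 -1" --pt "1.0 1.0 0 0 -1" --pt "0 2.0 0.2 0 -1" --pt "0 2.0 0.2 0 -1" --pt "0 1.0 0 0 -1" --pt "0 0 0 0 -1"

```text
time_s: 4.77
tcp_pos: [0.5529, -0.0579, 0.1081]
ee_rot: [2.415, 2.008, 0.0]
wrist_force: [0.1, 0.7, -1.4]
opening: 0.044
finger_force: 61.9
```

```bash
cat > pad.py <<'E'
from h import *
import sys
def pad(f,guess):
    h=cv2.cvtColor(f["image"],cv2.COLOR_RGB2HSV);m=cv2.inRange(h,(0,0,0),(180,255,70))
    g=project(f,[[*guess,.04]])[0];cs=cv2.findContours(m,0,1)[0]
    c=[c for c in cs if cv2.contourArea(c)>200 and cv2.pointPolygonTest(c,tuple(map(float,g)),True)>-5]
    for c in c:
        P=plane(f,c[:,0,:],.04)[:,:2]
        (x,y),r=cv2.minEnclosingCircle((P*1000).astype(np.float32));A=np.c_[2*P,np.ones(len(P))];s=np.linalg.lstsq(A,(P**2).sum(1),rcond=None)[0]
        print("pad fit",s[:2],"r",np.sqrt(s[2]+s[0]**2+s[1]**2),"minenc",x,y,r,"px",g)
if __name__=="__main__":
    x,y,z=map(float,sys.argv[1:4])
    for n in("wrist","top","side"): print(n);pad(cam(n),(x,y))
    go(x,y,z)
E
python3 pad.py .636 -.0745 .105
```

```text
wrist
pad fit [ 0.6359 -0.0743] r 0.027276034251609894 minenc 635.9439697265625 -74.26653289794922 27.658967971801758 px [461.9124 254.9174]
top
side
pad fit [ 0.6381 -0.0754] r 0.02206957775231276 minenc 638.036865234375 -75.24640655517578 23.508556365966797 px [285.1132 219.2249]
shift [-0.092   8.802   0.2897] turn -0.03511037032416198 tcp [ 0.5496 -0.0575  0.1081] tilt -0.9999974017724499 t 4.9167 q6 4.40498720726885
```

>>> step_arm --pt "0 1.5 0 0 -1" --pt "0 2.0 0 0 -1" --pt "0 2.0 0 0 -1" --pt "0 2.0 0 0 -1" --pt "0 1.0 0 0 -1" --pt "0 0.3 0 0 -1" --pt "0 0 0 0 -1" --pt "0 0 0 0 -1"

```text
time_s: 5.58
tcp_pos: [0.6361, -0.0733, 0.1084]
ee_rot: [-2.415, -2.008, 0.002]
wrist_force: [0.8, 0.3, -1.4]
opening: 0.0437
finger_force: 61.9
```

```bash
python3 -c "
from h import *
go(.6359,-.0743,.076)
for n in('side','top'):
  f=cam(n)
  for c,s in blobs(f,'blue',180,600):print(n,c,plane(f,[c],.138)[0])
"
```

```text
shift [-0.0998  0.0012  3.2436] turn -0.015828393880582325 tcp [ 0.6361 -0.0733  0.1084] tilt -0.9999984602149354 t 5.5833 q6 3.8049347574542676
side [188.685 178.57 ] [0.8352 0.0205 0.138 ]
side [252.6777 195.3555] [ 0.6799 -0.0199  0.138 ]
side [165.1577 198.2703] [0.8348 0.0977 0.138 ]
side [139.7489 219.3593] [0.835  0.1759 0.138 ]
side [282.4   327.861] [0.4169 0.2205 0.138 ]
top [309.6965 150.428 ] [0.6657 0.0178 0.138 ]
top [231.1094 257.3962] [0.4352 0.18   0.138 ]
```

Lower slowly, watching the force.

>>> step_arm --pt "-0.05 0 1.0 0 -1" --pt "0 0 1.0 0 -1" --pt "0 0 0.7 0 -1" --pt "0 0 0.3 0 -1" --pt "0 0 0.2 0 -1" --pt "0 0 0 0 -1" --pt "0 0 0 0 -1"

```text
time_s: 6.27
tcp_pos: [0.6376, -0.074, 0.0767]
ee_rot: [-2.416, -2.009, 0.0]
wrist_force: [0.0, -1.0, -1.1]
opening: 0.0438
finger_force: 62.0
```

```bash
python3 -c "
from h import *
go(.6359,-.0743,.074);print(get_state()['wrist_force'],get_state()['ft_torque'])
"
```

```text
shift [-0.0636 -0.1635  0.2723] turn -0.013487746812899104 tcp [ 0.6376 -0.074   0.0767] tilt -0.9999999967202894 t 6.2667 q6 3.7604738971587475
[ 0.0103 -1.0038 -1.0917] [-0.0021  0.0406  0.008 ]
```

>>> step_arm --pt "-0.05 -0.15 0.1 0 -1" --pt "0 0 0.1 0 -1" --pt "0 0 0.1 0 -1" --pt "0 0 0 0 -1" --pt "0 0 0 0 -1"

```text
time_s: 6.68
tcp_pos: [0.6361, -0.0742, 0.0739]
ee_rot: [2.415, 2.009, 0.0]
wrist_force: [-0.2, 0.3, -0.8]
opening: 0.0437
finger_force: 62.0
```

```bash
python3 -c "
from h import *
go(.6359,-.0743,.074);print(get_state()['wrist_force'],get_state()['ft_torque'])
"
```

```text
shift [-0.0153 -0.0145 -0.0074] turn -0.006625620134144583 tcp [ 0.6361 -0.0742  0.0739] tilt -0.9999999725881121 t 6.6833 q6 3.720536391829452
[-0.2321  0.2881 -0.7913] [ 0.0326  0.083  -0.0777]
```

>>> step_arm --pt "0 0 0.1 0 -1" --pt "0 0 0.05 0 -1" --pt "0 0 0 0 -1" --pt "0 0 0 0 -1"

```text
time_s: 7.02
tcp_pos: [0.6361, -0.0742, 0.0738]
ee_rot: [2.415, 2.008, 0.001]
wrist_force: [-5.3, -0.2, 13.5]
opening: 0.0437
finger_force: 63.6
```

>>> step_arm --pt "0 0 -0.1 0 0.15" --pt "0 0 0 0 0.3" --pt "0 0 0 0 0.5" --pt "0 0 0 0 0.6" --pt "0 0 0 0 0.6" --pt "0 0 -1 0 0.6" --pt "0 0 -2 0 0.6" --pt "0 0 -3 0 0.6"

```text
time_s: 7.68
tcp_pos: [0.6342, -0.074, 0.132]
ee_rot: [-2.413, -2.006, 0.005]
wrist_force: [0.0, -0.1, 0.5]
opening: 0.0681
finger_force: 0.0
```

>>> step_arm --pt "0 0 -3 0 0.6" --pt "0 0 -3 0 0.6" --pt "0 -3 -1 0 1" --pt "0 -4 0 0 1" --pt "0 -4 0 0 1" --pt "0 0 0 0 1"

```text
time_s: 8.18
tcp_pos: [0.5196, -0.0529, 0.2026]
ee_rot: [-2.411, -2.005, 0.008]
wrist_force: [-0.1, 0.3, -0.5]
opening: 0.0858
finger_force: 0.0
```

```bash
python3 -c "
from h import *
for n in('side','top','wrist'):
  f=cam(n)
  if n!='side':cv2.imwrite('pics/'+n+'3.png',f['image'][:,:,::-1])
  for c,s in blobs(f,'blue',150,8000):print(n,c,s[4],plane(f,[c],.118)[0])
go(.4415,.1905,.2)
"
```

```text
side [188.71  178.525] 200 [0.8526 0.0062 0.118 ]
side [252.6817 195.3492] 421 [ 0.694 -0.035  0.118]
side [283.54 194.84] 200 [ 0.6376 -0.0759  0.118 ]
side [165.1584 198.3122] 221 [0.852  0.0852 0.118 ]
side [139.7845 219.3491] 232 [0.8523 0.1649 0.118 ]
side [431.8137 233.7422] 322 [ 0.3064 -0.1616  0.118 ]
side [ 83.2102 301.0406] 2807 [0.7853 0.3878 0.118 ]
side [282.3932 327.8203] 295 [0.4256 0.2104 0.118 ]
top [165.6524  85.1912] 1585 [0.8203 0.3394 0.118 ]
top [231.1094 257.3962] 265 [0.4368 0.1835 0.118 ]
top [426.2305 305.506 ] 334 [ 0.3369 -0.2284  0.118 ]
wrist [492.9112 245.3261] 3603 [ 0.6363 -0.0751  0.118 ]
shift [ 22.4706 -13.0035   0.4147] turn -0.0011521751939937985 tcp [ 0.5284 -0.0541  0.2044] tilt -0.9999978871522086 t 8.3333 q6 4.489479706098925
```

View pics/wrist3.png

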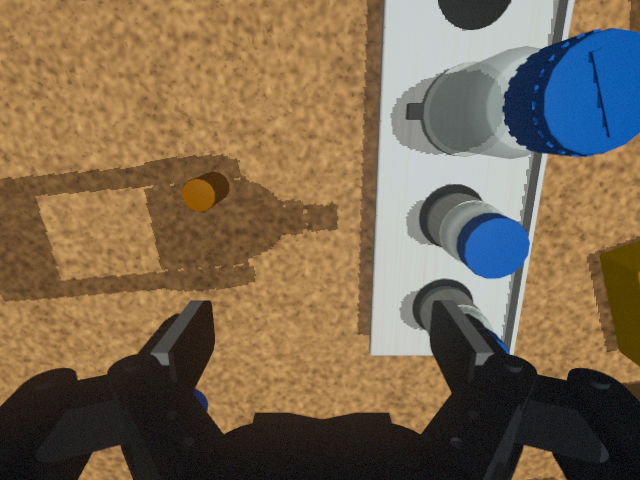

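Jar A is standing centred on its pad, with the lid at (493,246) within about 1 mm. Next is jar B.

>>> step_arm --pt "0 -3 0 0 1" --pt "3 -2 0 0 1" --pt "3.4 -2 0 0 1" --pt "3.4 -2 0 0 1" --pt "3.4 -2 0 0 1" --pt "3.4 -2 0 0 1" --pt "3.4 0 0.3 0 1" --pt "2.3 0 0 0 1"

```text
time_s: 9.0
tcp_pos: [0.4417, 0.1922, 0.2008]
ee_rot: [2.414, 2.01, 0.003]
wrist_force: [-0.3, -1.2, 0.3]
opening: 0.0855
finger_force: 0.0
```

>>> step_arm --pt "0 0 0 0 1" --pt "0 0 0 0 1"

```text
time_s: 9.17
tcp_pos: [0.4421, 0.1904, 0.2005]
ee_rot: [2.413, 2.011, 0.001]
wrist_force: [1.1, 0.4, 1.3]
opening: 0.0854
finger_force: 0.0
```

```bash
python3 -c "
from h import *
f=cam('wrist')
for c,s in blobs(f,'blue',300): print(c,s,plane(f,[c],.083)[0])
go(.4415,.1905,.031)"
```

```text
[320.3219 229.8631] [ 293  202   55   56 2367] [0.4413 0.1915 0.083 ]
shift [ 0.1203 -0.0351 16.9329] turn 0.06118676203402629 tcp [0.4416 0.1893 0.2003] tilt -0.9999999457096098 t 9.2167 q6 33.48785923880327
```

>>> step_arm --pt "0.17 -0.04 2.0 0 1" --pt "0 0 3.0 0 1" --pt "0 0 3.0 0 1" --pt "0 0 3.0 0 1" --pt "0 0 3.0 0 1" --pt "0 0 2.0 0 1" --pt "0 0 0.8 0 1" --pt "0 0 0 0 1"

```text
time_s: 9.88
tcp_pos: [0.4399, 0.1893, 0.0308]
ee_rot: [-2.416, -2.006, 0.005]
wrist_force: [-0.1, -0.4, 0.2]
opening: 0.0853
finger_force: 0.0
```

```bash
python3 -c "
from h import *
go(.4413,.1910,.031)"
```

```text
shift [ 0.1948  0.106  -0.0186] turn -0.08648233633041968 tcp [0.4399 0.1893 0.0308] tilt -0.9999941400613115 t 9.8833 q6 33.69843853403582
```

>>> step_arm --pt "0.08 0 0 0 1" --pt "0 0 0 0 1" --pt "0 0 0 0 -1" --pt "0 0 0 0 -1" --pt "0 0 0 0 -1" --pt "0 0 0 0 -1" --pt "0 0 0 0 -1" --pt "0 0 0 0 -1"

```text
time_s: 10.55
tcp_pos: [0.4412, 0.1916, 0.0333]
ee_rot: [2.415, 2.009, 0.002]
wrist_force: [-1.8, -1.6, 10.9]
opening: 0.0441
finger_force: 60.0
```

```bash
python3 -c "
from h import *
go(.4413,.1910,.031);print(get_state()['wrist_force'])"
```

```text
shift [-0.062   0.0167  0.2314] turn 0.000749966708070815 tcp [0.4412 0.1916 0.0333] tilt -0.9999992482382739 t 10.55 q6 33.7999044936812
[-1.8219 -1.5874 10.9266]
```

>>> step_arm --pt "0 0 -1.0 0 -1" --pt "0 0 -2.0 0 -1" --pt "0 0 -3.0 0 -1" --pt "-1 2 -1.5 0 -1" --pt "-2 3 0 0 -1" --pt "-2 3 0 0 -1" --pt "0 2 0 0 -1" --pt "0 0 0 0 -1"

```text
time_s: 11.22
tcp_pos: [0.5341, 0.1227, 0.1086]
ee_rot: [2.416, 2.004, 0.006]
wrist_force: [0.5, 0.0, -1.8]
opening: 0.0438
finger_force: 62.2
```

```bash
python3 pad.py .667 .093 .105
```

```text
wrist
pad fit [0.6666 0.0929] r 0.027432981727987606 minenc 666.47265625 92.79531860351562 27.934402465820312 px [544.7502 259.9862]
top
pad fit [0.6598 0.0904] r 0.025210662384621323 minenc 655.5902099609375 95.90994262695312 36.778228759765625 px [278.3034 162.1987]
side
pad fit [0.669 0.092] r 0.02293981148997978 minenc 668.7844848632812 91.96478271484375 24.082056045532227 px [228.8902 258.5041]
shift [-0.5201 14.1329  0.2069] turn -0.032492022793888964 tcp [0.529  0.1239 0.1072] tilt -0.9999991327672033 t 11.3667 q6 23.54493540265488
```

>>> step_arm --pt "-0.46 2 0 0 -1" --pt "0 3 0 0 -1" --pt "0 3 0 0 -1" --pt "0 3 0 0 -1" --pt "0 2 0 0 -1" --pt "0 1 0 0 -1" --pt "0 0 0 0 -1" --pt "0 0 0 0 -1"

```text
time_s: 12.03
tcp_pos: [0.6651, 0.0945, 0.1068]
ee_rot: [-2.414, -2.008, 0.003]
wrist_force: [-1.0, -0.1, -1.2]
opening: 0.0442
finger_force: 62.2
```

```bash
python3 -c "
from h import *
go(.6666,.0934,.0735)"
```

```text
shift [-0.0767  0.17    3.327 ] turn 0.016168740591098185 tcp [0.6651 0.0945 0.1068] tilt -0.9999977113990913 t 12.0333 q6 18.42507419855236
```

>>> step_arm --pt "-0.08 0 1.0 0 -1" --pt "0 0 1.0 0 -1" --pt "0 0 0.7 0 -1" --pt "0 0 0.3 0 -1" --pt "0 0 0.1 0 -1" --pt "0 0 0 0 -1" --pt "0 0 0 0 -1" --pt "0 0 0 0 -1"

```text
time_s: 12.7
tcp_pos: [0.6669, 0.0932, 0.0767]
ee_rot: [2.415, 2.008, 0.001]
wrist_force: [-0.2, 0.0, -1.4]
opening: 0.0439
finger_force: 62.2
```

```bash
python3 -c "
from h import *
go(.6666,.0934,.0735)"
```

```text
shift [ 0.0177 -0.0357  0.3166] turn -0.012696816194079474 tcp [0.6669 0.0932 0.0767] tilt -0.9999997987126469 t 12.7 q6 18.338392539739026
```

>>> step_arm --pt "0 0 0.1 0 -1" --pt "0 0 0.1 0 -1" --pt "0 0 0.1 0 -1" --pt "0 0 0.1 0 -1" --pt "0 0 0 0 -1" --pt "0 0 0 0 -1"

```text
time_s: 13.2
tcp_pos: [0.6668, 0.0931, 0.0734]
ee_rot: [2.415, 2.009, 0.0]
wrist_force: [-3.6, -1.1, 7.7]
opening: 0.0439
finger_force: 63.2
```

>>> step_arm --pt "0 0 0 0 0.15" --pt "0 0 0 0 0.3" --pt "0 0 0 0 0.5" --pt "0 0 0 0 0.6" --pt "0 0 0 0 0.6" --pt "0 0 -1 0 0.6" --pt "0 0 -2 0 0.6" --pt "0 0 -3 0 0.6"

```text
time_s: 13.87
tcp_pos: [0.6648, 0.0929, 0.1309]
ee_rot: [-2.414, -2.007, 0.006]
wrist_force: [-0.4, -0.5, 0.5]
opening: 0.0684
finger_force: 0.0
```

>>> step_arm --pt "0 0 -3 0 0.6" --pt "0 0 -3 0 1" --pt "0 0 -3 0 1" --pt "0 -4 -1 0 1" --pt "0 -4 0 0 1" --pt "0 -3 0 0 1" --pt "0 0 0 0 1" --pt "0 0 0 0 1"

```text
time_s: 14.53
tcp_pos: [0.5574, 0.1135, 0.2335]
ee_rot: [2.414, 2.009, 0.002]
wrist_force: [-0.2, -0.1, 0.0]
opening: 0.0851
finger_force: 0.0
```

```bash
python3 -c "
from h import *
for n in('side','wrist'):
  f=cam(n)
  if n!='side':cv2.imwrite('pics/'+n+'4.png',f['image'][:,:,::-1])
  for c,s in blobs(f,'blue',150,20000):print(n,c,s[4],plane(f,[c],.118)[0], plane(f,[c],.178)[0])
go(.651,.009,.2)
"
```

```text
side [188.6734 178.5327] 199 [0.8526 0.0063 0.118 ] [0.8006 0.0489 0.178 ]
side [310.0611 176.9889] 180 [ 0.6225 -0.1583  0.118 ] [ 0.5845 -0.1056  0.178 ]
side [284.1955 194.3743] 179 [ 0.6373 -0.0779  0.118 ] [ 0.5984 -0.0302  0.178 ]
side [165.2345 198.2788] 226 [0.852 0.085 0.118] [0.7999 0.1228 0.178 ]
side [139.7696 219.3696] 230 [0.8523 0.165  0.118 ] [0.8003 0.1979 0.178 ]
side [431.7754 233.7508] 325 [ 0.3065 -0.1615  0.118 ] [ 0.2878 -0.1086  0.178 ]
side [224.7778 234.406 ] 234 [0.6686 0.0917 0.118 ] [0.6278 0.1291 0.178 ]
side [ 83.3855 301.0773] 2807 [0.7849 0.3876 0.118 ] [0.737  0.4069 0.178 ]
wrist [473.2687 233.2927] 2825 [0.6672 0.0922 0.118 ] [0.645  0.1138 0.178 ]
wrist [432.3517 410.7458] 236 [ 0.6226 -0.0588  0.118 ] [ 0.6107 -0.0021  0.178 ]
shift [-8.5854 10.9025  3.3333] turn -0.0007867902827740636 tcp [0.5594 0.1133 0.2332] tilt -0.999998268936974 t 14.6333 q6 21.806451281281273
```

View pics/wrist4.png

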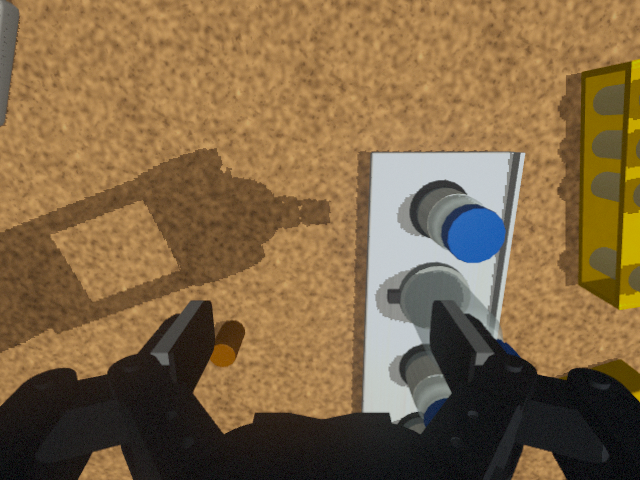

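Jar B is centred, with the lid at (473,233), which puts it at (0.667, 0.0925). Now I turn the wrist back to leave room for the screwing.

>>> step_arm --pt "0 0 0 -7 1" --pt "0 0 0 -7 1" --pt "0 0 0 -7 1" --pt "0 0 0 -7 1" --pt "0 0 0 -7 1" --pt "0 0 0 -7 1" --pt "0 0 0 -7 1" --pt "0 0 0 -7 1"

```text
time_s: 15.3
tcp_pos: [0.5598, 0.1129, 0.2322]
ee_rot: [1.182, 2.91, 0.0]
wrist_force: [-0.5, -0.3, 0.3]
opening: 0.0853
finger_force: 0.0
```

>>> step_arm --pt "0 0 0 -7 1" --pt "0 0 0 -7 1" --pt "0 0 0 -7 1" --pt "0 0 0 -7 1" --pt "0 0 0 -7 1" --pt "0 0 0 -7 1" --pt "0 0 0 -7 1" --pt "0 0 0 -7 1"

```text
time_s: 15.97
tcp_pos: [0.5598, 0.113, 0.2322]
ee_rot: [-0.323, 3.125, -0.0]
wrist_force: [0.0, 0.3, -0.2]
opening: 0.0851
finger_force: 0.0
```

```bash
python3 -c "
from h import *
s=get_state();M=R.from_rotvec(s['ee_rot']).as_matrix();print(np.degrees(np.arctan2(M[1,1],M[0,1])))
F=[]
for n in('side','top'):
  f=cam(n)
  b=[c for c,t in blobs(f,'blue',300,600) if np.linalg.norm(plane(f,[c],.173)[0][:2]-[.651,.009])<.04]
  print(n,b,[plane(f,[c],.178)[0] for c in b]);F+=[f,b[0]] if b else []
if len(F)==4:print(tri(*F))
go(.6512,.0093,.235,np.degrees(np.arctan2(M[1,1],M[0,1])))
"
```

```text
101.79807175228899
side [] []
top [array([313.2802, 151.0942])] [array([0.6521, 0.0096, 0.178 ])]
shift [ -6.8876 -11.9946  -0.278 ] turn -0.21371168794519235 tcp [0.5596 0.113  0.2322] tilt -0.9999999620997293 t 16.0667 q6 -90.31681456566555
```

>>> step_arm --pt "-1.3 -2.4 0 0 1" --pt "-1.4 -2.4 0 0 1" --pt "-1.4 -2.4 0 0 1" --pt "-1.4 -2.4 0 0 1" --pt "-1.4 -2.4 0 0 1" --pt "0 0 0 0 1" --pt "0 0 0 0 1" --pt "0 0 0 0 1"

```text
time_s: 16.73
tcp_pos: [0.6499, 0.0093, 0.2318]
ee_rot: [0.309, -3.125, -0.001]
wrist_force: [-0.4, 0.5, 0.6]
opening: 0.085
finger_force: 0.0
```

```bash
python3 -c "
from h import *
f=cam('wrist');cv2.imwrite('pics/w5.png',f['image'][:,:,::-1])
for c,s in blobs(f,'blue',300): print(c,s,plane(f,[c],.19)[0])
go(.6513,.0094,.156,101.8)"
```

```text
[ 83.0234 144.6089] [  50  113   72   64 3286] [ 0.6088 -0.1168  0.19  ]
[205.4838 191.3967] [ 175  162   63   60 2869] [ 0.6199 -0.0565  0.19  ]
[322.3037 264.7493] [ 278  216   88   95 6315] [0.6469 0.0089 0.19  ]
[426.616  275.1487] [ 398  247   59   57 2508] [0.6417 0.0651 0.19  ]
shift [-0.1644 -0.0705  7.5986] turn -0.4232543400731572 tcp [0.6496 0.0097 0.232 ] tilt -0.9999996233547574 t 16.7833 q6 -100.66457795895738
```

View pics/w5.png

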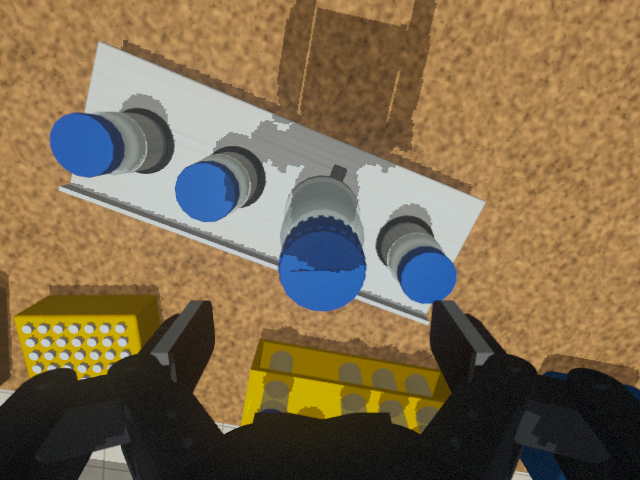

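The wrist view shows the cap disc centred at about (322,268) between the fingers, and the jar tops are well below. I descend to the cap.

>>> step_arm --pt "-0.15 -0.05 1.0 0 1" --pt "0 0 2.0 0 1" --pt "0 0 2.0 0 1" --pt "0 0 1.5 0 1" --pt "0 0 0.8 0 1" --pt "0 0 0.2 0 1" --pt "0 0 0 0 1" --pt "0 0 0 0 1"

```text
time_s: 17.45
tcp_pos: [0.652, 0.0095, 0.1581]
ee_rot: [-0.315, 3.125, -0.0]
wrist_force: [-0.2, 0.2, 0.6]
opening: 0.0854
finger_force: 0.0
```

```bash
python3 -c "
from h import *
go(.6513,.0094,.156,101.8)"
```

```text
shift [0.0727 0.0095 0.2056] turn -0.3047480160394116 tcp [0.652  0.0095 0.1581] tilt -0.9999993750666134 t 17.45 q6 -100.79982452207784
```

>>> step_arm --pt "0.05 0 0.1 0 1" --pt "0 0 0 0 -1" --pt "0 0 0 0 -1" --pt "0 0 0 0 -1" --pt "0 0 0 0 -1" --pt "0 0 0 0 -1" --pt "0 0 0 0 -1"

```text
time_s: 18.03
tcp_pos: [0.6512, 0.0095, 0.1571]
ee_rot: [-0.314, 3.125, 0.001]
wrist_force: [-1.9, 3.2, 5.3]
opening: 0.0457
finger_force: 60.4
```

```bash
cat > a.py <<'E'
from h import *
s=get_state();M=R.from_rotvec(s['ee_rot']).as_matrix()
print("yhead",np.degrees(np.arctan2(M[1,1],M[0,1])),"q6",np.degrees(s['q'][5]),"tcp",s['tcp_pos'],"F",s['wrist_force'],"T",s['ft_torque'],"open",s['opening'],s['time_s'],"tilt",M[:2,2])
E
python3 a.py
```

```text
yhead 101.48210595815677 q6 -100.82282671660472 tcp [0.6512 0.0095 0.1571] F [-1.9191  3.2181  5.328 ] T [ 0.3526  0.3659 -0.006 ] open 0.04572460489554599 18.0333 tilt [0.0005 0.0008]
```

>>> step_arm --pt "0 0 0.008 3 -1" --pt "0 0 0.008 7 -1" --pt "0 0 0.008 7 -1" --pt "0 0 0.008 7 -1" --pt "0 0 0.008 7 -1" --pt "0 0 0.008 7 -1" --pt "0 0 0.008 7 -1" --pt "0 0 0.008 7 -1"

```text
time_s: 18.7
tcp_pos: [0.6512, 0.0097, 0.1566]
ee_rot: [1.096, 2.944, 0.002]
wrist_force: [-2.9, 4.0, 6.2]
opening: 0.0455
finger_force: 60.3
```

```bash
python3 a.py
```

```text
yhead 49.14346248925129 q6 -48.48393577757626 tcp [0.6512 0.0097 0.1566] F [-2.922   4.0493  6.1997] T [0.4554 0.48   0.0909] open 0.04547252019058677 18.7 tilt [0.0005 0.0009]
```

>>> step_arm --pt "0 0 0.005 4 -1" --pt "0 0 0.005 4 -1" --pt "0 0 0.005 4 -1" --pt "0 0 0.005 4 -1" --pt "0 0 0.005 4 -1" --pt "0 0 0.005 4 -1"

```text
time_s: 19.2
tcp_pos: [0.6512, 0.0097, 0.1563]
ee_rot: [-1.681, -2.654, -0.002]
wrist_force: [-2.7, 4.0, 6.9]
opening: 0.0458
finger_force: 60.2
```

```bash
python3 a.py
```

```text
yhead 25.291604467924433 q6 -24.6308617827722 tcp [0.6512 0.0097 0.1563] F [-2.7077  4.0431  6.8897] T [0.4618 0.4563 0.0615] open 0.04578119802816831 19.2 tilt [0.0005 0.0009]
```

>>> step_arm --pt "0 0 0.005 4 -1" --pt "0 0 0.005 4 -1" --pt "0 0 0.005 4 -1" --pt "0 0 0.005 4 -1" --pt "0 0 0.005 4 -1" --pt "0 0 0.005 4 -1"

```text
time_s: 19.7
tcp_pos: [0.6512, 0.0098, 0.156]
ee_rot: [-2.196, -2.246, -0.002]
wrist_force: [-2.0, 3.4, 6.7]
opening: 0.0451
finger_force: 60.2
```

```bash
python3 a.py
```

```text
yhead 1.2936445580919658 q6 -0.632806789147306 tcp [0.6512 0.0098 0.156 ] F [-2.0433  3.3847  6.6606] T [0.489  0.4577 0.0383] open 0.04505042026188992 19.7 tilt [0.0006 0.001 ]
```

>>> step_arm --pt "0 0 0.005 4 -1" --pt "0 0 0.005 4 -1" --pt "0 0 0.005 4 -1" --pt "0 0 0.005 4 -1" --pt "0 0 0.005 4 -1" --pt "0 0 0.005 4 -1"

```text
time_s: 20.2
tcp_pos: [0.6511, 0.0092, 0.1557]
ee_rot: [2.612, 1.745, -0.0]
wrist_force: [-3.1, -0.1, 6.9]
opening: 0.0458
finger_force: 60.6
```

```bash
python3 a.py
```

```text
yhead -22.51533920904015 q6 23.239653618011605 tcp [0.6511 0.0092 0.1557] F [-3.1104 -0.0771  6.9423] T [0.1658 0.4436 2.1245] open 0.045829083773679516 20.2 tilt [ 0.0003 -0.0007]
```

The torque has jumped to 2.1 N·m, so the cap has bottomed out. I unwind in small steps to find where the load releases.

>>> step_arm --pt "0 0 0 -0.5 -1" --pt "0 0 0 0 -1"

```text
time_s: 20.37
tcp_pos: [0.6509, 0.0087, 0.1557]
ee_rot: [2.602, 1.759, -0.001]
wrist_force: [-3.9, -1.0, 7.2]
opening: 0.0456
finger_force: 60.6
```

```bash
python3 a.py
```

```text
yhead -21.86557359599017 q6 22.57971956782125 tcp [0.6509 0.0087 0.1557] F [-3.8811 -1.025   7.2093] T [-0.2028  0.6819  1.2293] open 0.045617289924077715 20.3667 tilt [-0.0002 -0.0013]
```

>>> step_arm --pt "0 0 0 -1 -1" --pt "0 0 0 0 -1"

```text
time_s: 20.53
tcp_pos: [0.6509, 0.0087, 0.1557]
ee_rot: [2.586, 1.782, -0.001]
wrist_force: [-4.0, -0.9, 8.4]
opening: 0.0457
finger_force: 60.6
```

```bash
python3 a.py
```

```text
yhead -20.862485389374648 q6 21.55599874340162 tcp [0.6509 0.0087 0.1557] F [-4.0006 -0.9057  8.3909] T [-0.2027  0.6538  0.8582] open 0.04567971243873368 20.5333 tilt [-0.0001 -0.001 ]
```

>>> step_arm --pt "0 0 0 -1.5 -1" --pt "0 0 0 0 -1"

```text
time_s: 20.7
tcp_pos: [0.6509, 0.0087, 0.1557]
ee_rot: [2.563, 1.815, -0.001]
wrist_force: [-3.7, -2.5, 8.0]
opening: 0.0458
finger_force: 60.6
```

```bash
python3 a.py
```

```text
yhead -19.391830301201864 q6 20.069533365462775 tcp [0.6509 0.0087 0.1557] F [-3.6843 -2.482   7.9975] T [-0.2529  0.6655  0.3179] open 0.0458056232656555 20.7 tilt [-0.0001 -0.0007]
```

>>> step_arm --pt "0 0 0 -2 -1" --pt "0 0 -0.006 -5 -1" --pt "0 0 -0.008 -7 -1" --pt "0 0 -0.008 -7 -1" --pt "0 0 -0.008 -7 -1" --pt "0 0 -0.008 -7 -1" --pt "0 0 -0.008 -7 -1" --pt "0 0 -0.008 -7 -1"

```text
time_s: 21.37
tcp_pos: [0.6518, 0.0087, 0.1563]
ee_rot: [1.574, 2.717, 0.001]
wrist_force: [-0.1, -0.9, 4.9]
opening: 0.0457
finger_force: 60.5
```

```bash
python3 a.py
```

```text
yhead 29.82036208109885 q6 -29.163625444270426 tcp [0.6518 0.0087 0.1563] F [-0.0524 -0.9042  4.8702] T [-0.2304 -0.0006 -0.1083] open 0.04567039742596627 21.3667 tilt [ 0.0018 -0.0004]
```

>>> step_arm --pt "0 0 -0.008 -7 -1" --pt "0 0 -0.008 -7 -1" --pt "0 0 -0.008 -7 -1" --pt "0 0 -0.008 -7 -1" --pt "0 0 -0.008 -7 -1" --pt "0 0 -0.003 -3 -1" --pt "0 0 0 0 -1" --pt "0 0 0 0 -1"

```text
time_s: 22.03
tcp_pos: [0.6523, 0.0092, 0.1567]
ee_rot: [0.616, 3.078, 0.001]
wrist_force: [2.5, 1.4, 5.6]
opening: 0.0459
finger_force: 60.6
```

```bash
python3 a.py
```

```text
yhead 67.37001490894856 q6 -66.70471831093681 tcp [0.6523 0.0092 0.1567] F [2.5246 1.3762 5.5585] T [ 0.2193 -0.399   0.0573] open 0.045903822419391484 22.0333 tilt [0.0028 0.0002]
```

Need about 4.2° more to reach 71.6°.

>>> step_arm --pt "0 0 -0.004 -2.2 -1" --pt "0 0 0 -2 -1" --pt "0 0 0 0 -1" --pt "0 0 0 0 -1" --pt "0 0 0 0 -1"

```text
time_s: 22.45
tcp_pos: [0.6523, 0.0093, 0.1568]
ee_rot: [0.503, 3.098, 0.001]
wrist_force: [2.0, 1.6, 5.9]
opening: 0.0455
finger_force: 60.6
```

```bash
python3 a.py; python3 -c "
from h import *
for n in('side','top'):
  f=cam(n)
  cv2.imwrite('pics/'+n+'6.png',f['image'][:,:,::-1])
  for c,s in blobs(f,'blue',100,600):print(n,c,s[4],plane(f,[c],.118)[0])
"
```

```text
yhead 71.5476605330994 q6 -70.88066733890952 tcp [0.6523 0.0093 0.1568] F [1.9893 1.6043 5.8508] T [ 0.2542 -0.3981  0.0722] open 0.0455237339767317 22.45 tilt [0.0028 0.0003]
side [188.8477 178.6091] 197 [0.8521 0.0062 0.118 ]
side [310.1311 177.0219] 183 [ 0.6223 -0.1583  0.118 ]
side [254.1018 195.0916] 393 [ 0.6919 -0.0374  0.118 ]
side [283.5606 194.7172] 198 [ 0.6378 -0.0762  0.118 ]
side [165.1704 198.3094] 223 [0.852  0.0852 0.118 ]
side [158.7719 211.693 ] 114 [0.8341 0.1239 0.118 ]
side [139.7241 219.3578] 232 [0.8524 0.165  0.118 ]
side [427.0813 235.6341] 123 [ 0.3122 -0.1509  0.118 ]
side [224.7137 234.4402] 234 [0.6686 0.0919 0.118 ]
top [247.4296  62.2   ] 135 [0.8754 0.1589 0.118 ]
top [247.1268  78.8732] 142 [0.836  0.1587 0.118 ]
top [390.3722 173.7895] 266 [ 0.6202 -0.1576  0.118 ]
top [426.2892 305.497 ] 332 [ 0.3369 -0.2285  0.118 ]
```

View pics/side6.png

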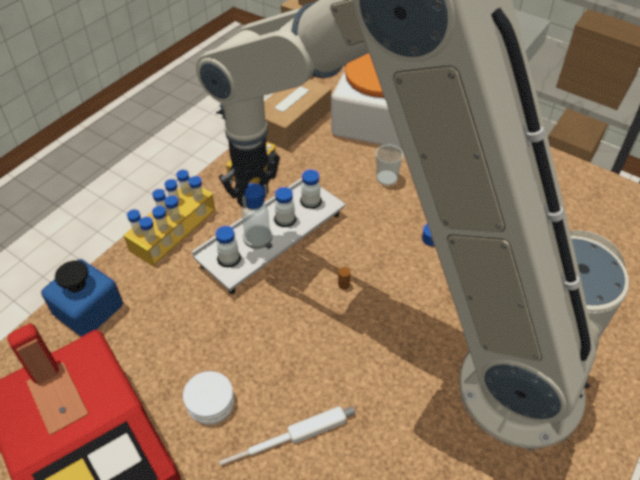

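The side view shows a neat row: lids at (225,234), (284,195) and (310,177), with the gripper on the cap at (254,190). The vial, beaker, dishes, pipette and spare cap have not moved. I hand in the job.

```bash
python3 -c "
from bench import env
print(env.close_job())"
```

```text
the job is handed in; nothing more can be done
None
```

I stood both jars on the empty pads, about 1 mm off centre by my measurements, screwed the cap down to its stop and backed it off about 90°, and handed the job in at about 22.5 s with the gripper still holding the cap; the cap probably slipped a little in the fingers at the stop (torque reached about 2.1 N·m), so I measured the quarter turn from where that load released.

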